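# Put the rubbing stone away in the push-catch drawer

### The arm

A 6-joint arm with a two-finger parallel gripper is mounted at the origin on the work surface. World frame = base frame: x ahead of the robot, y to its left, z up, the work surface at z = 0. Lengths are in mm, angles in degrees, forces in N, time in s.
With the tool pointing down it reaches from about 325 to 775 mm from the base axis. Payload 5.5 kg.
Tool frame: the origin (TCP) lies at the very end of the fingers, on their centre line; the grasp point (between the pads) lies grip_point_offset behind it (grip_point_offset is the distance from the TCP to the grasp point, in mm); z points along the fingers, y is the direction in which the jaws open and shut (so a half turn about z gives the same grasp; the last joint's range is limited). The gripper opens to 85 mm and grips with 20 to 120 N. Pads are 22 mm wide; open, the fingers measure 114 mm over their backs; the gripper's body (76 mm by 85 mm) begins 54 mm behind the grasp point. The pads swing forward as they close: fully open they stand 13 mm farther back than shut.
Start: joints at [60.579, 5.22, 70.514, -0, 104.267, -3.249], TCP at [264.653, 538.493, 202.575] pointing down, gripper open.
Joint ranges: [-164.24, 164.24], [-49.07, 125.15], [9.68, 141.18], [-86.29, 266.29], [3.28, 154.24], [-151.56, 151.56]. Speed limits (degrees/s): [147.25, 147.25, 172.46, 180, 180, 180].

### API

Orientations are given as a 3x3 rotation matrix whose columns are the frame's x, y, z axes.
In Python, from cell import * gives the robot as it stands. The module is installed in compiled form; this text tells all that it offers.
- The arm moves only by the tool step_arm, never from a script. Its arguments are lists of equal length, an entry for each row: "fingers": the opening, from 0 (shut) to 1 (fully open); "offset": the shift along the world's x, y, z in mm, a list of three; "roll": the turn about the world's z in rad. A call has 1 to 5 rows; each row shifts and turns the commanded pose from where the row before left it; what a row does not reach is not made up. A row lasts 1/12 s, in which the tool goes at most 41.7 mm and 7.16 degrees, less where a joint would pass 70% of its speed; a pose out of reach is approached as far as the arm can. A call is refused whole if a number of a shift passes 41.7 or a number of a turn 0.125, either way. A call with a gripper value outside its range is refused whole. The fingers move at their own pace and stop on an object; the grip force is fixed at half the most. Time passes only in rows, so rows that do not move let the fingers close. It gives the time, the measured TCP pose, the force and the opening at its end, in the units of the state.
- sense(): the state, without advancing time (a new reading comes with each control period).
- snapshot(name): name is "scene" or "top" or "wrist"; returns the picture (480x640x3 uint8, red, green, blue); there is no depth.
- get_calibration(name): a dict with "mtx" (3x3 intrinsics, pixels), "k1" (the pictures are not rectified: a ray, as slopes to the right and down, at radius r is drawn at 1 + k1 r^2 times it, then the intrinsics apply), "R" (3x3) and "t" (3): a world point X has camera coordinates R X + t. Camera axes: x right, y down, z forward; pixel columns grow to the right and rows downward; lengths in mm; the calibration is good to about 2 mm. A picture is of the moment at which its call begins: read the wrist's pose just before it. get_calibration takes no time and is no camera call; for the wrist camera it gives the pose at the moment of the call.
- job_done(): hands the job in, once; it reports no verdict.
The state is a dict: "time_s": time; "joint_positions": joint angles; "qvel": joint speeds; "joint_torque": joint torques, N m; "eef_pos": TCP position; "ee_rot": TCP orientation; "contact_force": force on the tool from outside, world axes, zero at the start; "ft_torque": the same for the moment, N m; "finger_gap": finger opening in mm.
Only numpy, scipy, OpenCV 4.12 (cv2) and the standard library are available. Lean on these libraries where they do the work, as an engineer would, in place of code of your own. Each camera call takes 0.05 s, during which the arm holds its last target.

### The job

Put the square grey rubbing stone away in the wider of the two low drawers: press the front of that drawer so that its catch lets go and it springs open, lay the stone flat on its floor without dropping it, then push the drawer in until the catch holds it shut. Leave the narrower drawer shut and do not disturb the plaster cone.

Things in the scene. Friction and masses are not known exactly. Their poses are not given: they have to be found in the camera images.
- wide_drawer (a joint): Travel (m) of the wider drawer along its slide: 0 held shut by its push-push catch, +0.08 sprung fully open towards the robot, -0.0096 pressed right in (rigid stop). From shut or open, push right in to that stop and back off: shut, it lets go and springs open at up to 0.3 m/s; open, it catches at 0. Pressed less far, nothing changes. Pushing takes 3 to 9 N before the stop. No handle.
- wide_unit: Grey steel shell of the wider drawer, fixed: 130 mm wide, 200 mm deep, 56 mm high, closed top, open towards the robot. Origin at table height, 85 mm behind the shell's front edge, midway across. x points into the unit, y left, z up. Its place and yaw (within 0.25 rad of the robot's own) vary, and the two units may change sides.
- wide_front (a point): Centre of the outer face of the wider drawer's upright wooden front, 28 mm above the table; moves with the drawer. Front: 118 mm wide, 44 mm high (6 to 50 mm above the table), 8 mm thick. x points into the unit (push this way), y left, z up. Shut, the face stands 12 mm proud of the shell; pressed right in, still 2.4 mm.
- wide_tray (a point): Point on the wider drawer's inner floor (8 mm above the table), midway across, 48 mm behind the front's outer face; moves with it, same axes. With the drawer open it is the middle of the part out from under the shell, 84 mm along x by 104 mm along y inside. The floor runs from x = -40 to +71 mm. Side walls 3 mm thick, tops 38 mm above the table (front's top 50 mm, shell's opening 52 mm).
- stone_center (a point): Centre of the rubbing stone, a loose grey square bar 64 mm long (its x), 22 mm wide, 22 mm high, 50 to 130 g, lying flat on the bench at any yaw, out to the left or to the right of the units. Half-way up: 11 mm above the table at the start.
- narrow_drawer (a joint): Travel (m) of the narrower unit's drawer (same make, shell 90 mm wide, front 78 mm wide); 0 when held shut by its own push-push catch. To be left shut.
- narrow_front (a point): Centre of the outer face of the narrower drawer's front, axes as for wide_front.
- cone_foot (a point): Centre of the underside of the white turned plaster cone (84 mm across, 60 mm high) loose on the bench; not to be disturbed. Also about: a cork block (85 x 55 x 32 mm, on the side where the stone is not), chisels, a flat steel riffler between the units, a 150 mm can.
There are look-alikes about, which are no part of the job. Of the things like the part that bears stone_center, leave any that is orange or turquoise; of the rest the larger one is meant.

How it is judged (in metres and radians):
On the way, in this order (a step that is already met when the one before it is completed fails the run):
1. the wider drawer has been pressed and has sprung open (value of joint wide_drawer above 0.07 m), for 0.1 s.
2. the stone lies flat on the floor of the open drawer, let go (value of joint wide_drawer above 0.05 m and x of stone_center in the frame of wide_tray between -0.042 and 0.073 m and y of stone_center in the frame of wide_tray between -0.055 and 0.055 m and z of stone_center in the frame of wide_tray between 0.005 and 0.017 m and contact force between the fingers and stone below 0.1 N), for 0.2 s.
At the end, for the whole second after the job is handed in: The wider drawer is held shut by its catch (within 3 mm of its shut position) with the stone lying flat on its floor (centre 5 to 17 mm above the floor), and the narrower drawer is held shut (within 3 mm) (value of joint wide_drawer between -0.003 and 0.003 m and x of stone_center in the frame of wide_tray between -0.042 and 0.073 m and y of stone_center in the frame of wide_tray between -0.055 and 0.055 m and z of stone_center in the frame of wide_tray between 0.005 and 0.017 m and value of joint narrow_drawer between -0.003 and 0.003 m); the robot touches nothing.
It fails at once if the stone is dropped into the drawer (moves faster than 0.9 m/s inside it, a fall of about 40 mm) (linear speed of stone above 0.9 m/s and horizontal distance between stone_center and wide_tray below 0.06 m and z of stone_center in the frame of wide_tray below 0.05 m).
It fails at once if the narrower drawer is sprung open (value of joint narrow_drawer above 0.02 m).
It fails at once if the plaster cone is shoved by more than 20 mm or tipped by more than 0.3 rad (distance of cone_foot from where it was at the start of the episode above 0.02 m or angle between cone_foot's own z axis and vertical above 0.3 rad).
It also fails if it takes over 72 s, if anything falls off the work surface, if the arm or the gripper's body presses on something with over 40 N, if the wrist force passes 120 N, or if a joint passes its speed limit or range.

## Working session

There is one attempt and no reset: what is moved stays moved. The work goes in short steps, Python scripts to look and compute and a tool call to move; the robot and the scene stay as the last step left them, time stands still between calls to the robot, and variables do not carry over. Pictures are saved under pics/ and viewed, and the job is handed in when it is done.

Besides the shell and the picture viewer there is one more tool, called after "Request:" by a JSON object that holds its "name" and its "arguments". step_arm: Moves the arm, as the interface text tells. Its arguments: {"type":"object","properties":{"fingers":{"type":"array","items":{"type":"number"}},"offset":{"type":"array","items":{"type":"array","items":{"type":"number"}}},"roll":{"type":"array","items":{"type":"number"}}},"required":["fingers","offset","roll"]}

```bash
mkdir -p pics
cat > h.py <<'E'
from cell import *
import numpy as np, cv2
def snap(n,f):
    im=snapshot(n); cv2.imwrite('pics/'+f+'.png',im[:,:,::-1]); return im
def ray(cal,u,v):
    K=np.array(cal['mtx']);k1=cal['k1']
    d=np.array([(u-K[0,2])/K[0,0],(v-K[1,2])/K[1,1]])
    s=d.copy()
    for _ in range(30): s=d/(1+k1*(s@s))
    R=np.array(cal['R']);t=np.array(cal['t']).ravel()
    return -R.T@t, R.T@np.array([s[0],s[1],1])
def onz(cal,u,v,z):
    o,d=ray(cal,u,v); return o+d*(z-o[2])/d[2]
def proj(cal,X):
    K=np.array(cal['mtx']);c=np.array(cal['R'])@np.array(X,float)+np.array(cal['t']).ravel()
    s=c[:2]/c[2]; s=s*(1+cal['k1']*(s@s)); return K[0,0]*s[0]+K[0,2],K[1,1]*s[1]+K[1,2]
E
python3 - <<'E'
from h import *
np.set_printoptions(precision=2,suppress=True)
print(sense())
for n in ('scene','top','wrist'):
    c=get_calibration(n); print(n,c); snap(n,n+'0')
import cell; print([x for x in dir(cell) if 'grip' in x], getattr(cell,'grip_point_offset',None))
E
```

```text
{'time_s': 0.0, 'joint_positions': array([ 60.58,   5.26,  70.58,  -0.  , 104.27,  -3.25]), 'qvel': array([ 0.  ,  0.06,  0.05, -0.03, -0.03,  0.06]), 'joint_torque': array([ -0.  , -45.87, -41.8 ,  -0.  ,   0.01,  -0.  ]), 'eef_pos': array([264.47, 538.18, 201.43]), 'ee_rot': array([[-0.9 ,  0.44, -0.  ],
       [ 0.44,  0.9 , -0.  ],
       [ 0.  , -0.  , -1.  ]]), 'contact_force': array([ 1.25, -0.04, -0.42]), 'ft_torque': array([ 0.01, -0.01,  0.06]), 'finger_gap': 85.21827578222276}
scene {'mtx': array([[522.59,   0.  , 321.43],
       [  0.  , 522.59, 235.49],
       [  0.  ,   0.  ,   1.  ]]), 'k1': -0.03546280331329622, 'R': array([[-0.39,  0.92,  0.02],
       [ 0.52,  0.24, -0.82],
       [-0.76, -0.31, -0.57]]), 't': array([ 184.87, -264.56, 1551.36])}
top {'mtx': array([[498.68,   0.  , 324.94],
       [  0.  , 498.68, 247.11],
       [  0.  ,   0.  ,   1.  ]]), 'k1': -0.08741073550536045, 'R': array([[-0.01, -1.  ,  0.02],
       [-1.  ,  0.01, -0.09],
       [ 0.09, -0.02, -1.  ]]), 't': array([  42.25,  562.65, 1009.2 ])}
wrist {'mtx': array([[334.92,   0.  , 320.23],
       [  0.  , 334.92, 234.57],
       [  0.  ,   0.  ,   1.  ]]), 'k1': -0.015962739006514605, 'R': array([[ 0.44,  0.9 , -0.  ],
       [ 0.85, -0.42,  0.31],
       [ 0.28, -0.14, -0.95]]), 't': array([-598.88,  -40.43,  381.53])}
['grip_point_offset'] 18.700000000000003
```

View pics/top0.png

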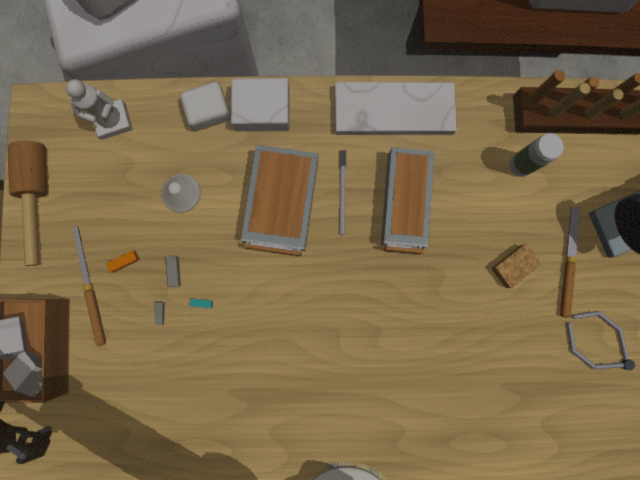

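View pics/scene0.png

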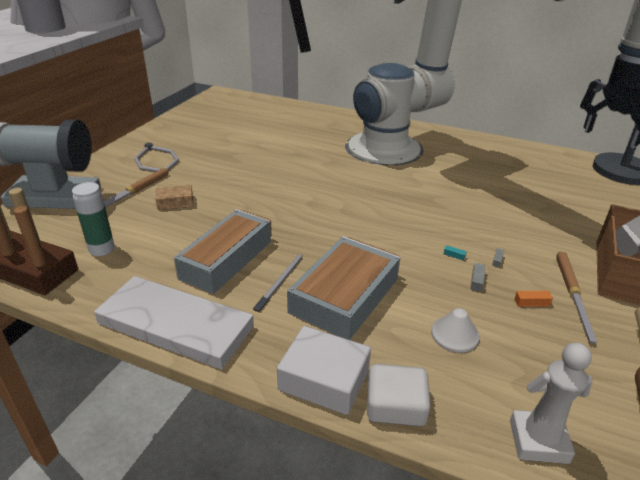

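View pics/wrist0.png

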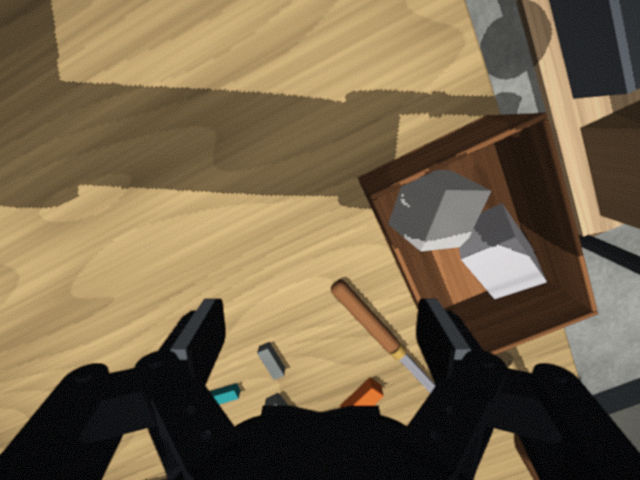

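The top view shows the wider unit at about (280,198), the narrower at (408,198) and the cone at (181,193). The larger grey stone is at (172,271), with the smaller grey look-alike at (159,313). I'll zoom in and measure these.

Run:
```python
import cv2
im=cv2.imread('pics/top0.png')
cv2.imwrite('pics/c1.png',cv2.resize(im[130:270,230:330],None,fx=5.5,fy=4.2 and 5.5/1.3 and 4.2,interpolation=cv2.INTER_CUBIC))
cv2.imwrite('pics/c2.png',cv2.resize(im[240:340,100:220],None,fx=6,fy=6,interpolation=cv2.INTER_CUBIC))
```

```text
(no output)
```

View pics/c1.png

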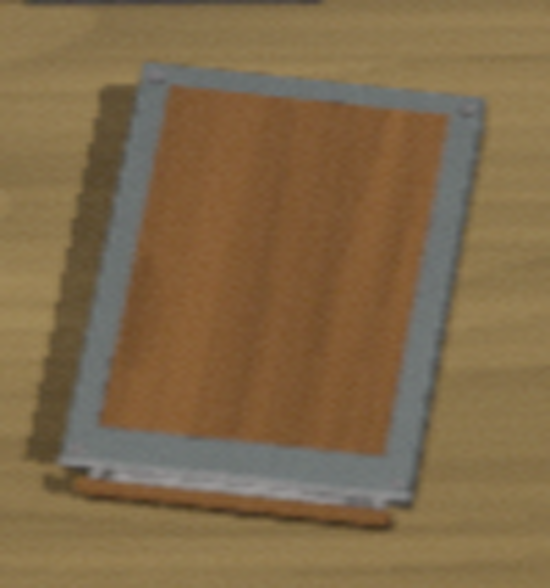

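View pics/c2.png

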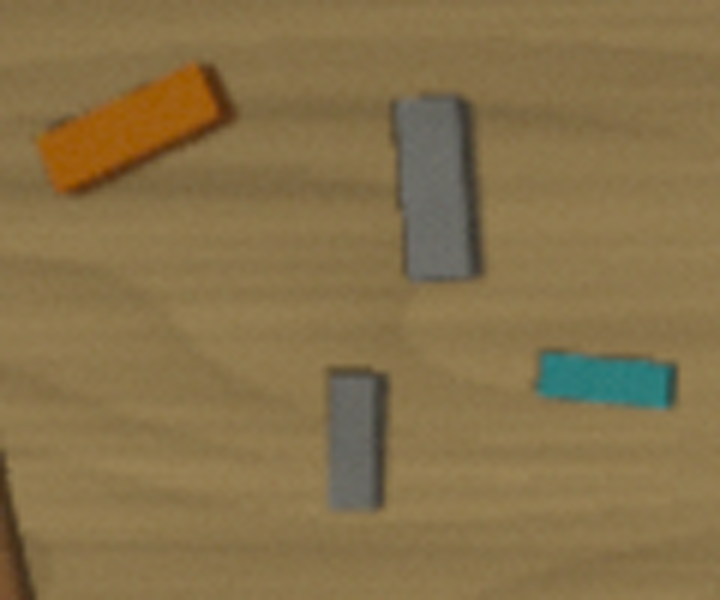

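Run:
```python
from h import *
np.set_printoptions(precision=1,suppress=True)
c=get_calibration('top')
P=[onz(c,230+(x+.0)/5.5-.5+.09,130+y/4.2-.5+.12,56) for x,y in [(145,65),(485,98),(412,505),(62,465)]]
P=np.array(P);print(P); 
print('w',np.linalg.norm(P[1]-P[0]),np.linalg.norm(P[2]-P[3]),'d',np.linalg.norm(P[0]-P[3]),np.linalg.norm(P[1]-P[2]))
ax=(P[0]+P[1]-P[2]-P[3]);ax/=np.linalg.norm(ax); ay=(P[0]+P[3]-P[1]-P[2])
print('ax',ax,'yaw',np.degrees(np.arctan2(ax[1],ax[0])),np.degrees(np.arctan2(-ay[0],ay[1])))
m=P.mean(0); f=m-ax*100; print('shell front mid',f)
yaw=np.mean([np.arctan2(ax[1],ax[0]),np.arctan2(-ay[0],ay[1])]);
d=np.array([np.cos(yaw),np.sin(yaw),0]);f=m-d*100;print('yaw',yaw,'front face',f-12*d,'open tray',f-12*d-80*d+48*d)
# drawer front top edge z50
for x,y in [(75,490),(390,525)]: print('front outer top corner',onz(c,230+x/5.5-.4,130+y/4.2-.38,50))
S=np.array([onz(c,100+x/6-.4,240+y/6-.4,22) for x,y in [(395,98),(460,95),(472,278),(408,278)]])
print('stone',S.mean(0),np.linalg.norm(S[0]-S[3]),np.linalg.norm(S[0]-S[1]))
a=S[0]+S[1]-S[2]-S[3];print(np.degrees(np.arctan2(a[1],a[0])))
cs=get_calibration('scene')
print('reproj scene',proj(cs,S.mean(0)),[proj(cs,p) for p in P])
s=sense();R=s['ee_rot']
print('jaw',R[:,1], [ (q) for q in s['joint_positions']])
w=get_calibration('wrist');print('cam pos',-w['R'].T@w['t'])
for k,uv in dict(cone=(181,208),nfl=(386,248),nfr=(425,250),riff=(342,232)).items(): print(k,onz(c,*uv,0 if k in('cone','riff') else 50))
```

```text
[[773.3 175.   56. ]
 [755.2  47.7  56. ]
 [555.3  76.8  56. ]
 [576.1 205.1  56. ]]
w 128.55805138509749 129.9121945589204 d 199.48718792103034 202.02968346740911
ax [ 1.  -0.1  0. ] yaw -8.484241774662365 -8.669102986576307
shell front mid [566.1 140.9  56. ]
yaw -0.14969117190666772 front face [554.2 142.8  56. ] open tray [522.6 147.6  56. ]
front outer top corner [564.6 201.1  50. ]
front outer top corner [546.2  85.1  50. ]
stone [517.9 354.3  22. ] 62.8059403410784 22.888668098167642
4.700900700934933
reproj scene (np.float64(477.5686648541655), np.float64(271.7491478031221)) [(np.float64(349.4041020951098), np.float64(315.534152230615)), (np.float64(285.97675593428454), np.float64(288.6500730209016)), (np.float64(341.52345077437315), np.float64(234.2555705734334)), (np.float64(399.0084105058929), np.float64(255.47051292988428))]
jaw [ 0.4  0.9 -0. ] [np.float64(60.57833380093169), np.float64(5.253975324094614), np.float64(70.56457798014425), np.float64(0.0022016529561974885), np.float64(104.26744248014991), np.float64(-3.2473360518158705)]
cam pos [191.5 574.1 373.8]
cone [653.8 343.1   0. ]
nfl [557.6 -88.7  50. ]
nfr [ 552.5 -168.7   50. ]
riff [597.6  -2.3   0. ]
```

Request:
{"name": "step_arm", "arguments": {"fingers": [0,0,0,0,0], "offset": [[18,-32,0],[18,-32,0],[18,-32,0],[18,-32,0],[18,-32,0]], "roll": [0.025,0.025,0.025,0.025,0.025]}}

```text
time_s: 0.57
eef_pos: [355.0, 376.9, 202.1]
ee_rot: [[-0.946, 0.324, -0.0], [0.324, 0.946, -0.0], [0.0, -0.001, -1.0]]
contact_force: [-0.2, 0.2, -0.2]
finger_gap: 25.4
```

Request:
{"name": "step_arm", "arguments": {"fingers": [0,0,0,0,0], "offset": [[18,-32,0],[18,-32,0],[18,-32,0],[18,-32,0],[18,-32,0]], "roll": [0.025,0.025,0.025,0.025,0.025]}}

```text
time_s: 0.98
eef_pos: [445.0, 216.8, 202.4]
ee_rot: [[-0.979, 0.204, -0.0], [0.204, 0.979, -0.0], [0.0, -0.0, -1.0]]
contact_force: [1.2, -0.3, -0.4]
finger_gap: -0.3
```

Request:
{"name": "step_arm", "arguments": {"fingers": [0,0,0,0,0], "offset": [[18,-32,0],[20,-34,-20],[0,0,-35],[0,0,-35],[0,0,-30]], "roll": [0.025,0.025,0,0,0]}}

```text
time_s: 1.4
eef_pos: [481.3, 153.3, 81.3]
ee_rot: [[-0.987, 0.158, -0.001], [0.158, 0.987, -0.0], [0.001, -0.0, -1.0]]
contact_force: [0.5, 0.4, -0.1]
finger_gap: 0.0
```

Request:
{"name": "step_arm", "arguments": {"fingers": [0,0,0], "offset": [[0,0,-30],[0,0,-30],[0,0,0]], "roll": [0,0,0]}}

```text
time_s: 1.65
eef_pos: [477.0, 153.2, 16.3]
ee_rot: [[-0.988, 0.156, -0.012], [0.156, 0.988, -0.003], [0.011, -0.005, -1.0]]
contact_force: [-1.1, -0.0, -1.6]
finger_gap: -0.1
```

Run:
```python
from h import *
s=sense();print(s['time_s'],s['eef_pos'],s['ee_rot'][:,1],s['contact_force'],s['finger_gap'])
snap('scene','scene1');snap('wrist','wrist1')
```

```text
1.65 [476.96004333 153.21398228  16.33317227] [ 0.15632686  0.98769417 -0.00470567] [-1.14863021 -0.01670533 -1.59812601] -0.05619382393212389
```

View pics/wrist1.png

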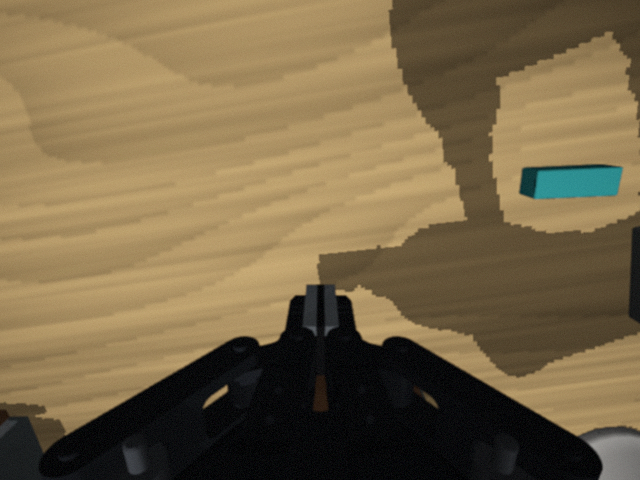

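View pics/scene1.png

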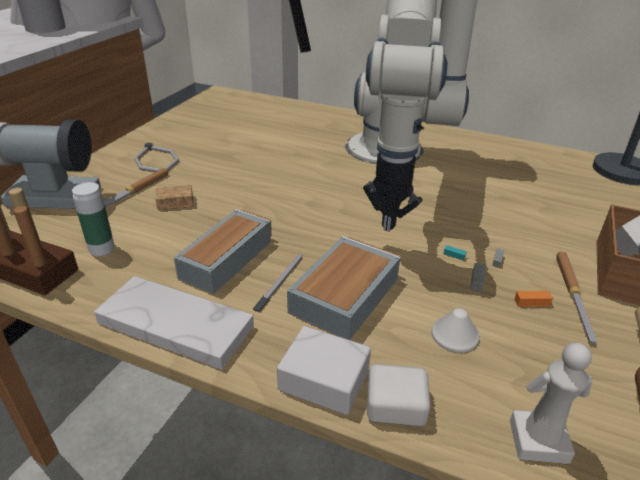

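Request:
{"name": "step_arm", "arguments": {"fingers": [0,0,0], "offset": [[0,0,4],[0,0,0],[0,0,0]], "roll": [0,0,0]}}

```text
time_s: 2.0
eef_pos: [483.2, 155.0, 30.8]
ee_rot: [[-0.988, 0.156, 0.005], [0.156, 0.988, 0.001], [-0.005, 0.002, -1.0]]
contact_force: [-0.1, -0.1, -0.3]
finger_gap: 0.4
```

Request:
{"name": "step_arm", "arguments": {"fingers": [0,0,0,0,0], "offset": [[20,-3,-4],[15,-2.2,-2],[8,-1.2,0],[4,-0.6,0],[0,0,0]], "roll": [0,0,0,0,0]}}

```text
time_s: 2.42
eef_pos: [529.3, 147.4, 22.4]
ee_rot: [[-0.988, 0.157, 0.001], [0.157, 0.988, 0.0], [-0.001, 0.0, -1.0]]
contact_force: [-0.3, -0.1, -0.5]
finger_gap: -0.2
```

Request:
{"name": "step_arm", "arguments": {"fingers": [0,0,0,0], "offset": [[4,-0.6,0],[4,-0.6,0],[3,-0.4,0],[0,0,0]], "roll": [0,0,0,0]}}

```text
time_s: 2.75
eef_pos: [539.8, 145.8, 21.9]
ee_rot: [[-0.988, 0.156, 0.0], [0.156, 0.988, -0.0], [-0.0, 0.0, -1.0]]
contact_force: [-0.3, -0.3, -0.1]
finger_gap: -0.1
```

Request:
{"name": "step_arm", "arguments": {"fingers": [0,0,0,0], "offset": [[3,-0.4,0],[3,-0.4,0],[0,0,0],[0,0,0]], "roll": [0,0,0,0]}}

```text
time_s: 3.08
eef_pos: [545.5, 145.0, 21.7]
ee_rot: [[-0.988, 0.156, -0.0], [0.156, 0.988, -0.0], [0.0, -0.0, -1.0]]
contact_force: [-0.1, 0.5, 0.1]
finger_gap: -0.1
```

Request:
{"name": "step_arm", "arguments": {"fingers": [0,0,0,0], "offset": [[2,-0.3,0],[2,-0.3,0],[0,0,0],[0,0,0]], "roll": [0,0,0,0]}}

```text
time_s: 3.42
eef_pos: [549.6, 144.4, 21.7]
ee_rot: [[-0.988, 0.156, -0.0], [0.156, 0.988, -0.0], [0.0, -0.0, -1.0]]
contact_force: [0.7, 0.8, 0.4]
finger_gap: -0.2
```

Request:
{"name": "step_arm", "arguments": {"fingers": [0,0,0,0], "offset": [[2,-0.3,0],[2,-0.3,0],[0,0,0],[0,0,0]], "roll": [0,0,0,0]}}

```text
time_s: 3.75
eef_pos: [553.6, 143.8, 21.7]
ee_rot: [[-0.988, 0.156, -0.0], [0.156, 0.988, -0.0], [0.0, -0.0, -1.0]]
contact_force: [1.1, -0.3, 0.5]
finger_gap: -0.0
```

Run:
```python
from h import *
im=snap('top','top2'); im2=snap('scene','scene2')
a=cv2.resize(im[150:310,220:380],(560,560),interpolation=cv2.INTER_CUBIC)
cv2.imwrite('pics/c3.png',a[:,:,::-1])
print(sense()['contact_force'])
```

```text
[-0.16912104 -0.1077378   0.17785511]
```

View pics/c3.png

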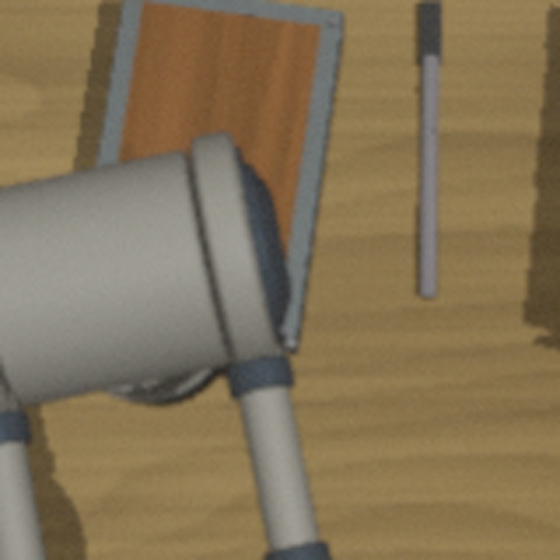

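View pics/scene2.png

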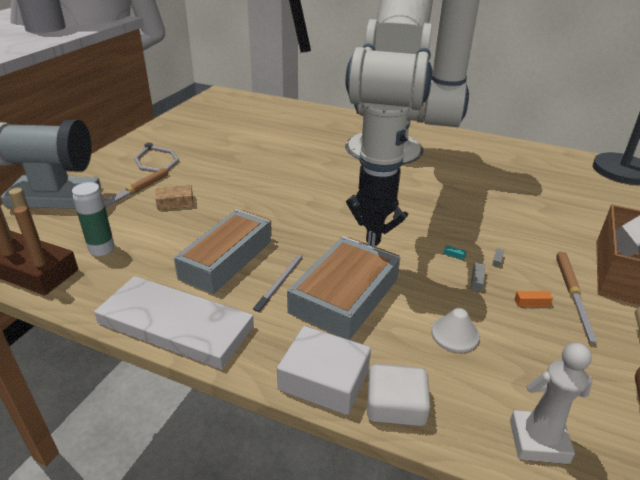

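Run:
```python
import cv2
from h import *
im=cv2.imread('pics/scene2.png')
c=get_calibration('scene'); s=sense(); print(s['eef_pos'],proj(c,s['eef_pos']),proj(c,[555,143,50]),proj(c,[564.6,201,50]),proj(c,[546,85,50]))
cv2.imwrite('pics/c4.png',cv2.resize(im[170:290,300:420],None,fx=5,fy=5,interpolation=cv2.INTER_CUBIC))
```

```text
[553.48007194 143.87231538  21.72279967] (np.float64(371.52492809183826), np.float64(255.24731879892343)) (np.float64(371.95126043469253), np.float64(244.40909425731573)) (np.float64(398.30487591603656), np.float64(254.1684277352877)) (np.float64(346.6894589052266), np.float64(235.2446248535992))
```

View pics/c4.png

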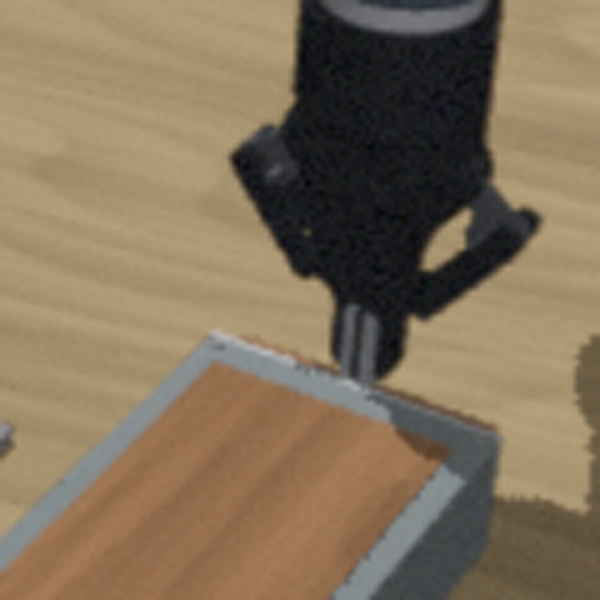

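Request:
{"name": "step_arm", "arguments": {"fingers": [0,0,0], "offset": [[2,-0.3,0],[0,0,0],[0,0,0]], "roll": [0,0,0]}}

```text
time_s: 4.1
eef_pos: [555.6, 143.5, 21.7]
ee_rot: [[-0.988, 0.156, 0.0], [0.156, 0.988, 0.0], [-0.0, 0.0, -1.0]]
contact_force: [-0.0, -0.0, -0.3]
finger_gap: 0.3
```

Request:
{"name": "step_arm", "arguments": {"fingers": [0,0,0], "offset": [[2,-0.3,0],[0,0,0],[0,0,0]], "roll": [0,0,0]}}

```text
time_s: 4.35
eef_pos: [555.8, 143.6, 21.6]
ee_rot: [[-0.988, 0.156, -0.004], [0.156, 0.988, 0.0], [0.004, -0.0, -1.0]]
contact_force: [-7.6, 0.4, 2.9]
finger_gap: 0.1
```

Request:
{"name": "step_arm", "arguments": {"fingers": [0,0,0], "offset": [[2,-0.3,0],[0,0,0],[0,0,0]], "roll": [0,0,0]}}

```text
time_s: 4.6
eef_pos: [555.8, 143.5, 21.6]
ee_rot: [[-0.988, 0.155, -0.009], [0.155, 0.988, 0.0], [0.009, -0.001, -1.0]]
contact_force: [-14.8, 0.7, 8.4]
finger_gap: -0.1
```

Run:
```python
from h import *
im=snap('scene','scene3')[:,:,::-1]
a=cv2.imread('pics/scene1.png')[220:270,330:410];b=im[220:270,330:410]
cv2.imwrite('pics/c5.png',cv2.resize(np.vstack([a,b]),None,fx=7,fy=6,interpolation=cv2.INTER_CUBIC))
snap('wrist','wrist3')
print(sense()['contact_force'],sense()['ft_torque'])
```

```text
[-14.67860108   1.00761123   8.4065627 ] [ 0.10358829  2.45682217 -0.01859448]
```

View pics/c5.png

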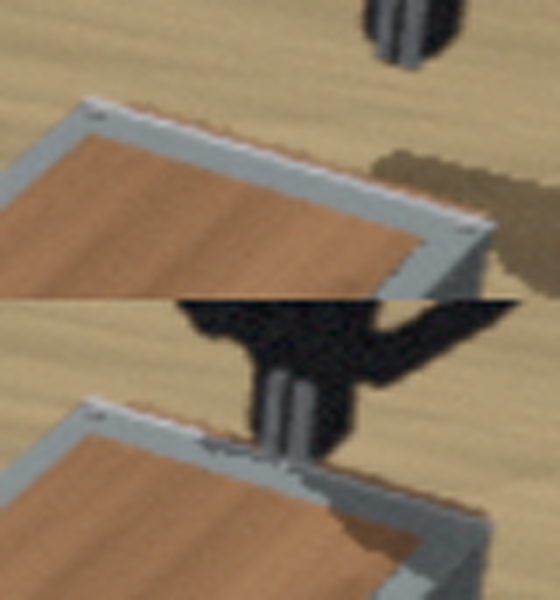

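View pics/wrist3.png

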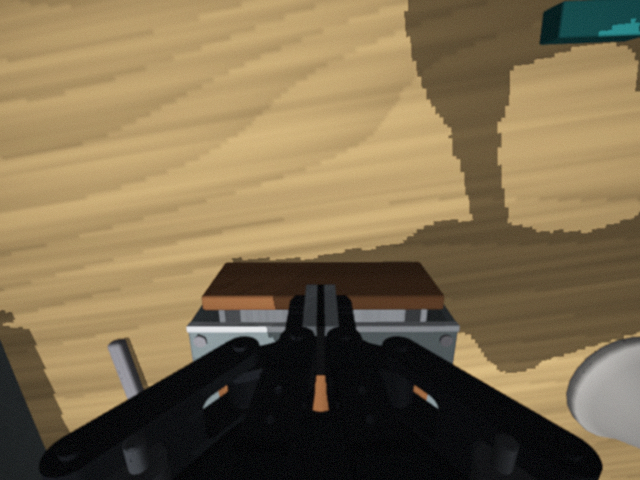

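Run:
```python
from h import *
np.set_printoptions(precision=1,suppress=True)
im=cv2.imread('pics/wrist3.png')
cv2.imwrite('pics/c6.png',cv2.resize(im[240:360,170:480],None,fx=2.58,fy=5,interpolation=cv2.INTER_CUBIC))
c=get_calibration('wrist')
d=np.array([.989,-.149,0])
for n,u,v,z in [('outer top L',204,295,50),('outer top R',443,295,50),('outer bot L',228,262,6),('outer bot R',418,262,6),('shell L',188,325,56),('shell R',459,324,56),('tip',320,287,21.7)]:
    p=onz(c,u,v,z);print(n,p,p@d)
print(sense()['eef_pos']@d)
```

```text
outer top L [544.2  88.4  50. ] 525.0553014957011
outer top R [562.1 202.2  50. ] 525.7909356682982
outer bot L [545.3  88.2   6. ] 526.1268615889757
outer bot R [563.2 202.3   6. ] 526.8719781403837
shell L [555.8  79.4  56. ] 537.8335249692213
shell R [575.3 207.2  56. ] 538.0995588387233
tip [562.7 142.1  21.7] 535.3529641413966
528.3072691278114
```

View pics/c6.png

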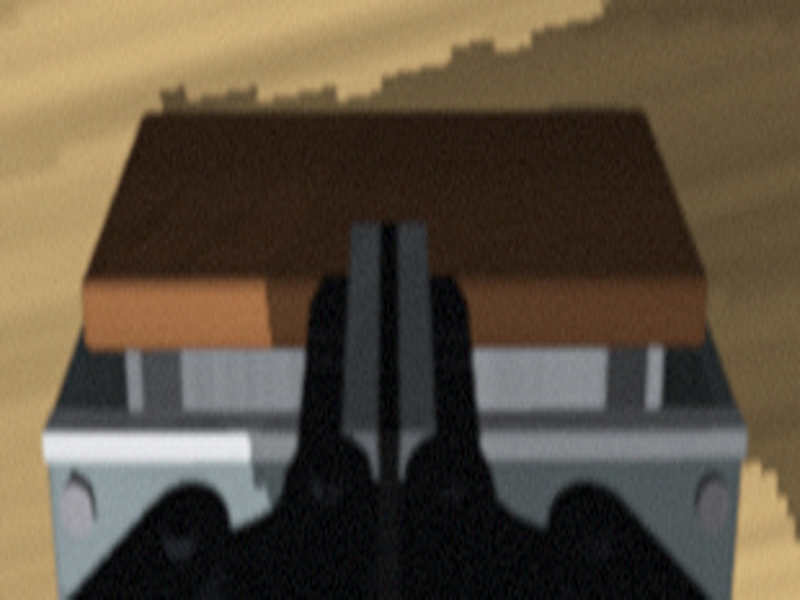

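Run:
```python
from h import *
np.set_printoptions(precision=1,suppress=True)
c=get_calibration('wrist');s=sense();R=s['ee_rot'];p=s['eef_pos']
print('tcp in wrist',proj(c,p))
for dx in(-11,0,11):
  for up in (0,20,35): print(dx,up,proj(c,p-R[:,0]*dx-R[:,2]*up))
sc=get_calibration('scene')
for q in ([477,153.2,16.3],[483,155,30.8],[481,154,20]): print(proj(sc,q))
o=-c['R'].T@c['t'];print(o-p, (o-p)@R)
```

```text
tcp in wrist (np.float64(320.699121738109), np.float64(275.6169037535778))
-11 0 (np.float64(320.6998778929108), np.float64(257.5488461776589))
-11 20 (np.float64(320.7576456096931), np.float64(272.81040702020806))
-11 35 (np.float64(320.81037038758313), np.float64(286.7456113483204))
0 0 (np.float64(320.699121738109), np.float64(275.6169037535778))
0 20 (np.float64(320.75557134168446), np.float64(292.573752596003))
0 35 (np.float64(320.8068693715697), np.float64(307.9903380279629))
11 0 (np.float64(320.6983513928135), np.float64(293.0245309150489))
11 20 (np.float64(320.7535254798608), np.float64(311.5305978057829))
11 35 (np.float64(320.80345311191945), np.float64(328.28541908758507))
(np.float64(386.5377798847338), np.float64(238.9131303709943))
(np.float64(387.15163509083203), np.float64(235.07169817052457))
(np.float64(386.5091577191646), np.float64(238.58013113478404))
[-79.1  12.4 172.8] [  81.5   -0.3 -172.2]
```

Request:
{"name": "step_arm", "arguments": {"fingers": [0,0,0,0,0], "offset": [[-10,1.5,0],[-20,3,0],[-20,3,0],[0,0,0],[0,0,0]], "roll": [0,0,0,0,0]}}

```text
time_s: 5.12
eef_pos: [509.3, 150.6, 21.9]
ee_rot: [[-0.988, 0.155, 0.001], [0.155, 0.988, 0.0], [-0.001, 0.0, -1.0]]
contact_force: [-0.1, 0.7, 0.4]
finger_gap: -0.1
```

Run:
```python
from h import *
np.set_printoptions(precision=1,suppress=True)
im=snap('scene','scene4')[:,:,::-1]; s=sense();p=s['eef_pos'];print(p,s['qvel'],s['contact_force'])
sc=get_calibration('scene');d=np.array([.989,-.149,0])
im=im.copy()
for a in(0,11):
  for up in (0,20,35): print(a,up,proj(sc,p+a*d+[0,0,up]))
u,v=map(int,proj(sc,p))
cv2.imwrite('pics/c7.png',cv2.resize(im[v-60:v+40,u-50:u+50],None,fx=6,fy=6,interpolation=cv2.INTER_CUBIC));print(u,v)
```

```text
[510.  150.5  22.1] [-0.5  1.  -1.   0.  -0.1  0. ] [ 0.7 -0.1  0.3]
0 0 (np.float64(381.003592587285), np.float64(244.57647195539275))
0 20 (np.float64(381.8352197538728), np.float64(236.8464120064444))
0 35 (np.float64(382.469823290314), np.float64(230.94174671585225))
11 0 (np.float64(378.6971938477047), np.float64(247.15479138855113))
11 20 (np.float64(379.51077836530845), np.float64(239.39647516443162))
11 35 (np.float64(380.1317081653416), np.float64(233.4693612829852))
381 244
```

View pics/c7.png

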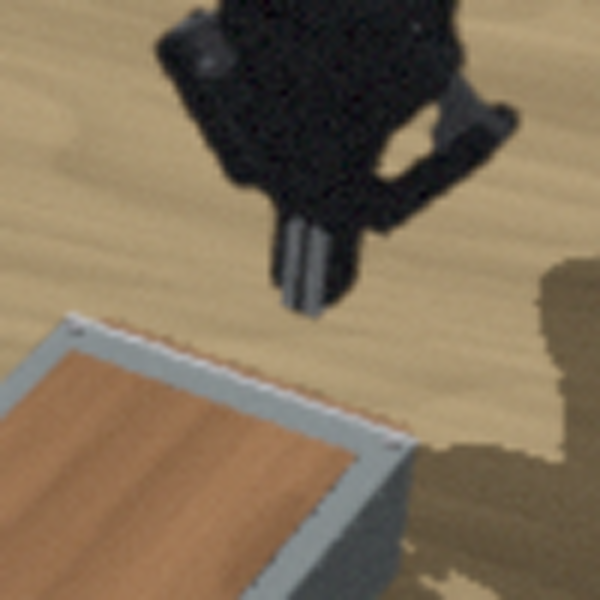

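The fingers reached the shell's edge without touching the drawer front. Both views put the tips about 25–30 mm above the reported TCP. I'll probe the bench gently to settle the true tip height.

Request:
{"name": "step_arm", "arguments": {"fingers": [0,0,0,0,0], "offset": [[-15,2,-4],[-15,2,-4],[0,0,-4],[0,0,-3],[0,0,0]], "roll": [0,0,0,0,0]}}

```text
time_s: 5.58
eef_pos: [480.1, 154.2, 6.1]
ee_rot: [[-0.988, 0.156, -0.0], [0.156, 0.988, -0.0], [0.0, -0.0, -1.0]]
contact_force: [0.1, -0.7, 0.3]
finger_gap: 0.0
```

Request:
{"name": "step_arm", "arguments": {"fingers": [0,0,0,0], "offset": [[0,0,-3],[0,0,-2],[0,0,0],[0,0,0]], "roll": [0,0,0,0]}}

```text
time_s: 5.92
eef_pos: [479.7, 154.3, 1.6]
ee_rot: [[-0.988, 0.156, -0.0], [0.156, 0.988, -0.0], [0.0, -0.0, -1.0]]
contact_force: [-0.0, -0.3, 0.4]
finger_gap: 0.6
```

Request:
{"name": "step_arm", "arguments": {"fingers": [0,0,0,0], "offset": [[0,0,-2],[0,0,-2],[0,0,0],[0,0,0]], "roll": [0,0,0,0]}}

```text
time_s: 6.25
eef_pos: [479.4, 154.4, -2.5]
ee_rot: [[-0.988, 0.156, -0.0], [0.156, 0.988, -0.0], [0.0, -0.0, -1.0]]
contact_force: [-0.0, -0.0, 0.9]
finger_gap: 0.3
```

Request:
{"name": "step_arm", "arguments": {"fingers": [0,0,0,0,0], "offset": [[0,0,-4],[0,0,-4],[0,0,-2],[0,0,0],[0,0,0]], "roll": [0,0,0,0,0]}}

```text
time_s: 6.67
eef_pos: [479.2, 154.4, -12.6]
ee_rot: [[-0.988, 0.156, -0.001], [0.156, 0.988, -0.0], [0.001, -0.0, -1.0]]
contact_force: [-0.3, -0.1, 0.0]
finger_gap: 0.3
```

Run:
```python
from h import *
im=snap('scene','scene5')[:,:,::-1];w=snap('wrist','wrist5'); s=sense();p=s['eef_pos'];print(p,s['contact_force'])
sc=get_calibration('scene');print(proj(sc,p),proj(sc,p+np.array([11,-1.6,20])))
cv2.imwrite('pics/c8.png',cv2.resize(im[180:280,330:430],None,fx=6,fy=6,interpolation=cv2.INTER_CUBIC))
```

```text
[479.5436675  154.45336815 -12.20251527] [-0.12621562  0.26126464 -0.491635  ]
(np.float64(385.53544099232477), np.float64(250.2473230677163)) (np.float64(384.1764388721134), np.float64(245.39013087022238))
```

View pics/c8.png

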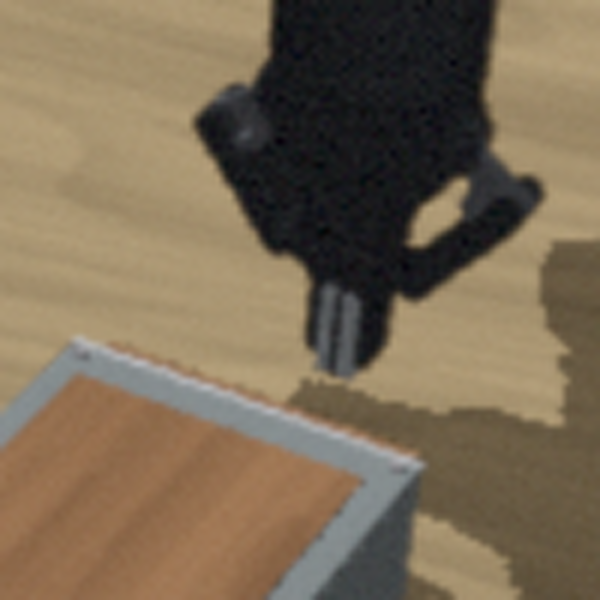

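View pics/wrist5.png

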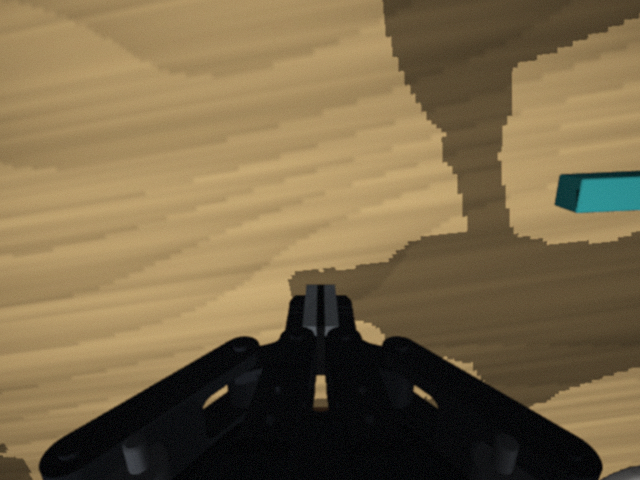

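Request:
{"name": "step_arm", "arguments": {"fingers": [0,0,0,0,0], "offset": [[0,0,-3],[0,0,-3],[0,0,-2],[0,0,0],[0,0,0]], "roll": [0,0,0,0,0]}}

```text
time_s: 7.18
eef_pos: [479.3, 154.4, -20.6]
ee_rot: [[-0.988, 0.156, -0.001], [0.156, 0.988, -0.0], [0.001, -0.0, -1.0]]
contact_force: [-0.1, -0.2, -0.1]
finger_gap: -0.2
```

Request:
{"name": "step_arm", "arguments": {"fingers": [0,0,0,0], "offset": [[0,0,-2],[0,0,0],[0,0,-2],[0,0,0]], "roll": [0,0,0,0]}}

```text
time_s: 7.52
eef_pos: [479.3, 154.4, -24.6]
ee_rot: [[-0.988, 0.156, -0.0], [0.156, 0.988, -0.0], [0.0, -0.0, -1.0]]
contact_force: [-0.1, 0.1, 0.5]
finger_gap: -0.2
```

Request:
{"name": "step_arm", "arguments": {"fingers": [0,0,0,0], "offset": [[0,0,-2],[0,0,0],[0,0,0],[0,0,0]], "roll": [0,0,0,0]}}

```text
time_s: 7.85
eef_pos: [479.5, 154.4, -26.3]
ee_rot: [[-0.988, 0.156, -0.0], [0.156, 0.988, -0.0], [0.0, -0.0, -1.0]]
contact_force: [-0.9, 0.5, -0.0]
finger_gap: -0.3
```

Request:
{"name": "step_arm", "arguments": {"fingers": [0,0,0], "offset": [[0,0,-1],[0,0,0],[0,0,0]], "roll": [0,0,0]}}

```text
time_s: 8.1
eef_pos: [479.5, 154.4, -27.3]
ee_rot: [[-0.988, 0.156, -0.0], [0.156, 0.988, -0.0], [0.0, -0.0, -1.0]]
contact_force: [-0.1, 0.3, -0.6]
finger_gap: -0.0
```

Request:
{"name": "step_arm", "arguments": {"fingers": [0,0,0], "offset": [[0,0,-1],[0,0,0],[0,0,0]], "roll": [0,0,0]}}

```text
time_s: 8.35
eef_pos: [479.4, 154.5, -28.4]
ee_rot: [[-0.988, 0.156, -0.0], [0.156, 0.988, -0.0], [0.0, -0.0, -1.0]]
contact_force: [0.9, -0.3, -0.0]
finger_gap: -0.4
```

Request:
{"name": "step_arm", "arguments": {"fingers": [0,0,0], "offset": [[0,0,-1],[0,0,0],[0,0,0]], "roll": [0,0,0]}}

```text
time_s: 8.6
eef_pos: [479.6, 154.5, -28.7]
ee_rot: [[-0.988, 0.156, 0.0], [0.156, 0.988, 0.0], [-0.0, 0.0, -1.0]]
contact_force: [-1.5, -0.4, 5.6]
finger_gap: -0.5
```

The bench contact came at a reported z of −28.5, so the true tip height is the reported z plus about 28.5. I'll press again with the tip at a true height of about 34 mm.

Request:
{"name": "step_arm", "arguments": {"fingers": [0,0,0,0,0], "offset": [[0,0,18],[0,0,18],[25,-3.8,0],[25,-3.8,0],[0,0,0]], "roll": [0,0,0,0,0]}}

```text
time_s: 9.02
eef_pos: [532.7, 146.1, 6.8]
ee_rot: [[-0.988, 0.157, 0.003], [0.157, 0.988, -0.0], [-0.003, 0.0, -1.0]]
contact_force: [-0.9, 0.4, -0.3]
finger_gap: -0.2
```

Request:
{"name": "step_arm", "arguments": {"fingers": [0,0,0,0], "offset": [[5,-0.7,0],[3,-0.4,0],[0,0,0],[0,0,0]], "roll": [0,0,0,0]}}

```text
time_s: 9.35
eef_pos: [537.0, 145.8, 6.5]
ee_rot: [[-0.988, 0.156, -0.001], [0.156, 0.988, -0.0], [0.001, -0.0, -1.0]]
contact_force: [-0.4, -0.8, 0.1]
finger_gap: 0.1
```

Request:
{"name": "step_arm", "arguments": {"fingers": [0,0,0,0], "offset": [[3,-0.4,0],[3,-0.4,0],[0,0,0],[0,0,0]], "roll": [0,0,0,0]}}

```text
time_s: 9.68
eef_pos: [543.1, 145.1, 6.8]
ee_rot: [[-0.988, 0.156, -0.001], [0.156, 0.988, 0.0], [0.001, 0.0, -1.0]]
contact_force: [-3.4, 0.1, 1.8]
finger_gap: 0.0
```

Request:
{"name": "step_arm", "arguments": {"fingers": [0,0,0,0], "offset": [[2,-0.3,0],[2,-0.3,0],[0,0,0],[0,0,0]], "roll": [0,0,0,0]}}

```text
time_s: 10.02
eef_pos: [547.0, 144.5, 6.8]
ee_rot: [[-0.988, 0.156, -0.001], [0.156, 0.988, 0.0], [0.001, -0.0, -1.0]]
contact_force: [-4.7, 0.9, 4.1]
finger_gap: 0.0
```

Request:
{"name": "step_arm", "arguments": {"fingers": [0,0,0,0], "offset": [[2,-0.3,0],[2,-0.3,0],[0,0,0],[0,0,0]], "roll": [0,0,0,0]}}

```text
time_s: 10.35
eef_pos: [551.1, 143.9, 6.8]
ee_rot: [[-0.988, 0.156, -0.001], [0.156, 0.988, 0.0], [0.001, 0.0, -1.0]]
contact_force: [-5.8, 0.8, 2.6]
finger_gap: 0.1
```

Request:
{"name": "step_arm", "arguments": {"fingers": [0,0,0,0], "offset": [[2,-0.3,0],[0,0,0],[2,-0.3,0],[0,0,0]], "roll": [0,0,0,0]}}

```text
time_s: 10.68
eef_pos: [553.3, 143.6, 6.8]
ee_rot: [[-0.988, 0.156, -0.005], [0.156, 0.988, 0.0], [0.005, -0.0, -1.0]]
contact_force: [-11.9, 1.2, 7.0]
finger_gap: 0.4
```

Request:
{"name": "step_arm", "arguments": {"fingers": [0,0,0], "offset": [[2,-0.3,0],[1,0,0],[0,0,0]], "roll": [0,0,0]}}

```text
time_s: 10.93
eef_pos: [553.3, 143.6, 6.7]
ee_rot: [[-0.988, 0.155, -0.012], [0.155, 0.988, 0.0], [0.012, -0.002, -1.0]]
contact_force: [-25.2, 1.6, 14.3]
finger_gap: 0.2
```

Request:
{"name": "step_arm", "arguments": {"fingers": [0,0,0,0,0], "offset": [[-20,3,0],[-35,5,0],[-35,5,0],[-25,4,0],[0,0,0]], "roll": [0,0,0,0,0]}}

```text
time_s: 11.35
eef_pos: [440.3, 160.3, 6.0]
ee_rot: [[-0.988, 0.155, -0.001], [0.155, 0.988, -0.0], [0.001, -0.0, -1.0]]
contact_force: [-1.2, -0.3, 0.1]
finger_gap: -0.0
```

Request:
{"name": "step_arm", "arguments": {"fingers": [0,0,0,0,0], "offset": [[0,0,35],[0,0,35],[0,0,35],[0,0,20],[0,0,0]], "roll": [0,0,0,0,0]}}

```text
time_s: 11.77
eef_pos: [447.2, 160.4, 138.4]
ee_rot: [[-0.988, 0.157, 0.012], [0.157, 0.988, 0.003], [-0.011, 0.004, -1.0]]
contact_force: [-0.1, 0.1, 0.0]
finger_gap: 0.1
```

Run:
```python
from h import *
im=snap('top','top6');w=snap('wrist','wrist6');s=sense();print(s['eef_pos'],s['contact_force'])
```

```text
[444.90643027 159.84639509 132.72850297] [ 0.28921065  0.42398959 -1.13330263]
```

View pics/wrist6.png

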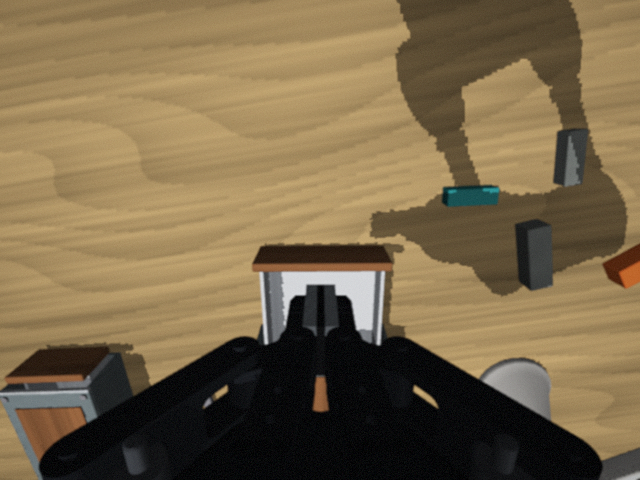

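View pics/top6.png

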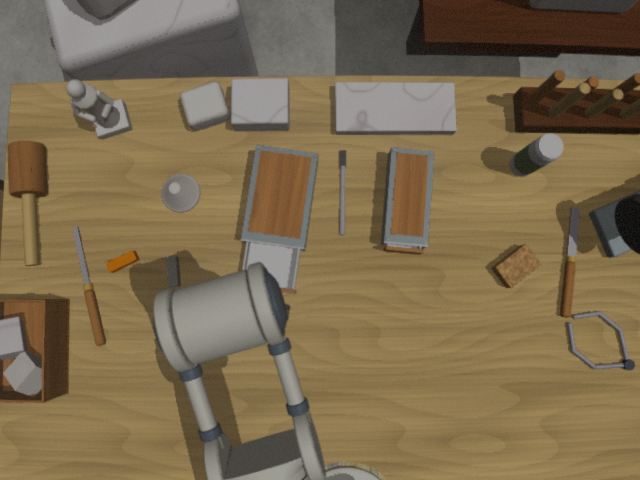

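Request:
{"name": "step_arm", "arguments": {"fingers": [0.8,0.8,0.8,0.8,0.8], "offset": [[12,32,0],[12,32,0],[12,32,0],[12,32,0],[12,32,0]], "roll": [0.04,0.04,0.04,0.04,0.04]}}

```text
time_s: 12.28
eef_pos: [503.6, 320.9, 129.0]
ee_rot: [[-0.999, -0.045, -0.002], [-0.045, 0.999, -0.002], [0.002, -0.002, -1.0]]
contact_force: [-0.2, -0.4, 0.5]
finger_gap: 60.7
```

Request:
{"name": "step_arm", "arguments": {"fingers": [0.8,0.8,0.8,0.8], "offset": [[12,32,0],[0,0,-20],[0,0,-20],[0,0,0]], "roll": [0.04,0,0,0]}}

```text
time_s: 12.62
eef_pos: [513.0, 350.7, 83.5]
ee_rot: [[-0.996, -0.084, -0.009], [-0.084, 0.996, -0.006], [0.01, -0.005, -1.0]]
contact_force: [-0.6, -0.3, -1.5]
finger_gap: 68.5
```

Run:
```python
from h import *
np.set_printoptions(precision=1,suppress=True)
c=get_calibration('wrist');w=snap('wrist','wrist7');snap('top','top7');s=sense();print(s['eef_pos'],s['ee_rot'][:,1],np.array(proj(c,[518,354,22])))
```

```text
[514.6 351.   89. ] [-0.1  1.  -0. ] [324.7 247.2]
```

View pics/wrist7.png

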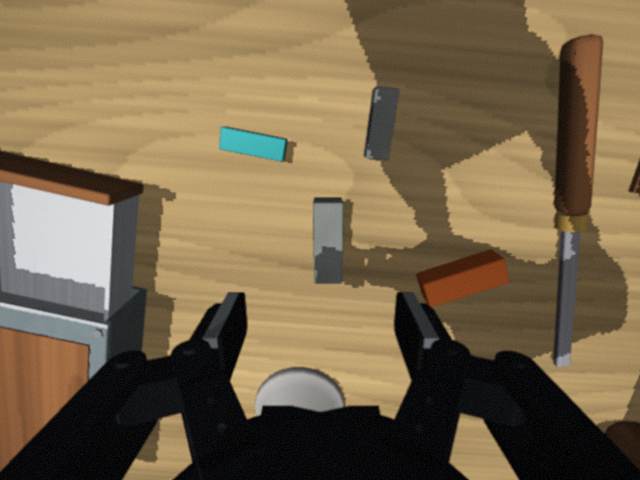

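View pics/top7.png

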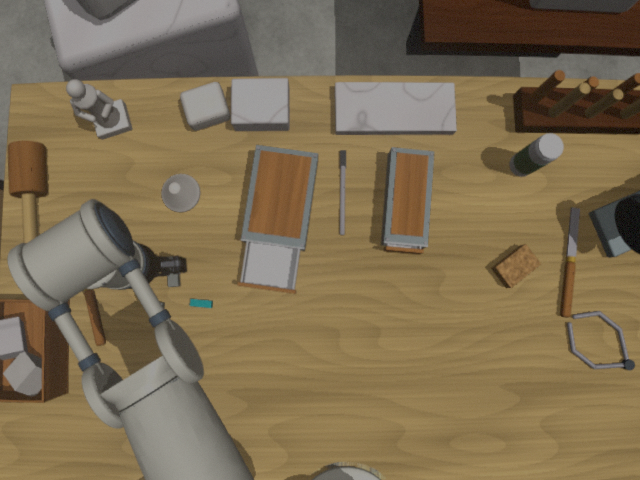

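Run:
```python
from h import *
np.set_printoptions(precision=1,suppress=True)
w=cv2.imread('pics/wrist7.png');cv2.imwrite('pics/c9.png',cv2.resize(w[185:300,290:370],None,fx=5,fy=5,interpolation=cv2.INTER_CUBIC))
t=cv2.imread('pics/top7.png');cv2.imwrite('pics/c10.png',cv2.resize(t[215:305,220:320],None,fx=6,fy=6,interpolation=cv2.INTER_CUBIC))
```

```text
(no output)
```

View pics/c9.png

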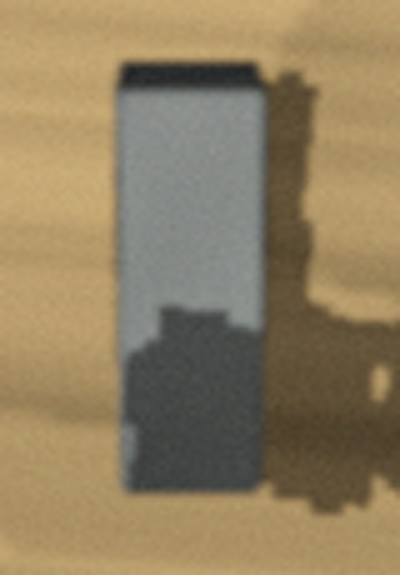

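View pics/c10.png

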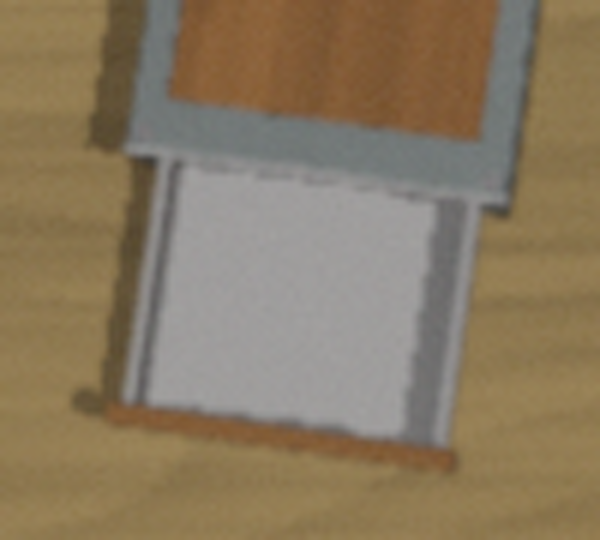

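Run:
```python
from h import *
np.set_printoptions(precision=1,suppress=True)
c=get_calibration('wrist')
S=np.array([onz(c,290+x/5-.4,185+y/5-.4,22) for x,y in [(124,490),(262,490),(266,88),(118,88)]])
print(S,S.mean(0),np.linalg.norm(S[0]-S[3]),np.linalg.norm(S[0]-S[1]))
a=S[0]+S[1]-S[2]-S[3];print(np.degrees(np.arctan2(a[1],a[0])))
t=get_calibration('top')
for x,y in [(105,412),(452,467)]: print(onz(t,220+x/6-.4,215+y/6-.4,50))
s=sense();print(s['eef_pos'],s['ee_rot'][:,1])
```

```text
[[552.2 349.2  22. ]
 [550.4 371.   22. ]
 [485.9 364.9  22. ]
 [487.7 343.4  22. ]] [519.  357.1  22. ] 64.73171193879318 21.787927449402407
5.286308609242958
[489.9 213.4  50. ]
[470.1  97.1  50. ]
[514.6 351.   89. ] [-0.1  1.  -0. ]
```

Request:
{"name": "step_arm", "arguments": {"fingers": [0.75,0.75,0.75,0.75,0.75], "offset": [[3,4.5,-30],[0,0,-30],[0,0,-25],[0,0,0],[0,0,0]], "roll": [0.008,0,0,0,0]}}

```text
time_s: 13.13
eef_pos: [518.0, 355.6, 6.5]
ee_rot: [[-0.996, -0.091, -0.002], [-0.091, 0.996, -0.001], [0.002, -0.001, -1.0]]
contact_force: [-0.4, -0.7, 0.2]
finger_gap: 64.1
```

Request:
{"name": "step_arm", "arguments": {"fingers": [0.55,0.55,0.55,0.55,0.55], "offset": [[0.5,0.4,-12],[0,0,-10],[0,0,-6],[0,0,-3],[0,0,0]], "roll": [0,0,0,0,0]}}

```text
time_s: 13.55
eef_pos: [518.6, 356.5, -25.1]
ee_rot: [[-0.996, -0.091, -0.001], [-0.091, 0.996, -0.001], [0.001, -0.001, -1.0]]
contact_force: [-1.0, -0.7, -0.4]
finger_gap: 46.9
```

Run:
```python
from h import *
im=snap('scene','scene8')[:,:,::-1];w=snap('wrist','wrist8');s=sense();print(s['eef_pos'],s['contact_force'],s['finger_gap'])
a=cv2.resize(im[180:340,400:560],(480,480),interpolation=cv2.INTER_CUBIC);b=cv2.resize(w[:,:,::-1][150:360,210:430],(320,480//1))
cv2.imwrite('pics/c11.png',np.hstack([a,b]))
```

```text
[519.09151603 356.82655726 -24.02220195] [-0.20676634  0.91496018  1.06201737] 46.98964975157197
```

View pics/c11.png

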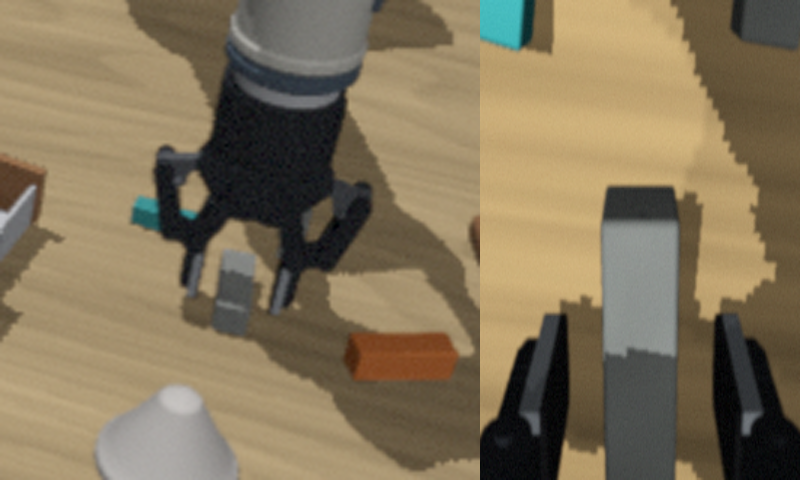

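Request:
{"name": "step_arm", "arguments": {"fingers": [0.1,0.1,0.1,0.1,0.1], "offset": [[0,0,0],[0,0,0],[0,0,0],[0,0,0],[0,0,0]], "roll": [0,0,0,0,0]}}

```text
time_s: 14.07
eef_pos: [519.5, 357.1, -23.4]
ee_rot: [[-0.996, -0.091, 0.001], [-0.091, 0.996, 0.001], [-0.001, 0.001, -1.0]]
contact_force: [-0.0, 0.1, 4.4]
finger_gap: 20.3
```

Request:
{"name": "step_arm", "arguments": {"fingers": [0.1,0.1,0.1,0.1,0.1], "offset": [[0,0,5],[0,0,15],[0,0,25],[0,0,0],[0,0,0]], "roll": [0,0,0,0,0]}}

```text
time_s: 14.48
eef_pos: [519.9, 357.4, 22.4]
ee_rot: [[-0.996, -0.091, 0.003], [-0.091, 0.996, 0.002], [-0.003, 0.001, -1.0]]
contact_force: [-0.1, -0.1, -1.3]
finger_gap: 20.5
```

Run:
```python
from h import *
im=snap('scene','scene9')[:,:,::-1];w=snap('wrist','wrist9');s=sense();print(s['eef_pos'],s['contact_force'],s['finger_gap'])
a=cv2.resize(im[180:340,400:560],(480,480),interpolation=cv2.INTER_CUBIC);b=cv2.resize(w[:,:,::-1][150:360,210:430],(320,480//1))
cv2.imwrite('pics/c12.png',np.hstack([a,b]))
```

```text
[518.43388858 356.42287285  19.49883271] [-0.4892101   0.52048031 -1.59161669] 20.06225157969027
```

View pics/c12.png

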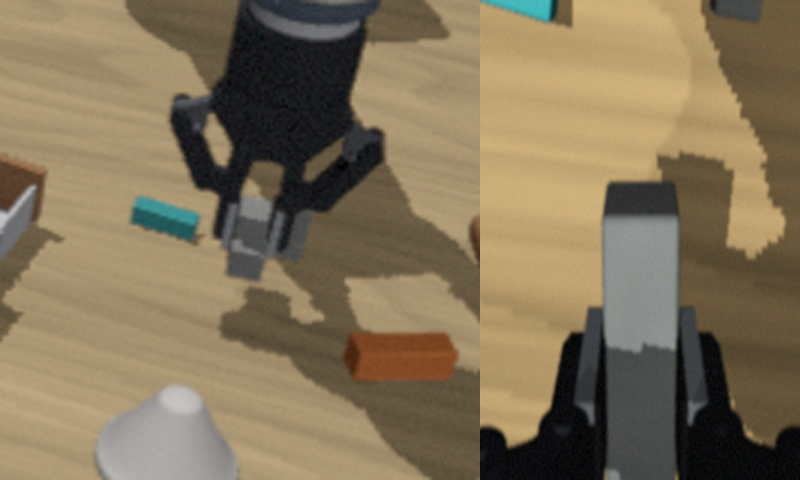

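Request:
{"name": "step_arm", "arguments": {"fingers": [0.1,0.1,0.1,0.1,0.1], "offset": [[0,0,20],[0,0,20],[1,-30,10],[1,-30,0],[1,-30,0]], "roll": [0,0,-0.04,-0.04,-0.04]}}

```text
time_s: 15.0
eef_pos: [521.5, 266.0, 69.9]
ee_rot: [[-1.0, 0.029, -0.001], [0.029, 1.0, -0.001], [0.001, -0.001, -1.0]]
contact_force: [0.0, 0.5, -1.7]
finger_gap: 20.8
```

Request:
{"name": "step_arm", "arguments": {"fingers": [0.1,0.1,0.1,0.1,0.1], "offset": [[1,-30,0],[1,-30,0],[0,-30,0],[0,-28,0],[0,0,0]], "roll": [-0.04,-0.04,-0.04,0,0]}}

```text
time_s: 15.42
eef_pos: [523.2, 144.0, 68.8]
ee_rot: [[-0.988, 0.152, -0.003], [0.152, 0.988, -0.003], [0.002, -0.004, -1.0]]
contact_force: [0.2, 0.5, -1.4]
finger_gap: 20.5
```

Request:
{"name": "step_arm", "arguments": {"fingers": [0.1,0.1], "offset": [[0,0,0],[0,0,0]], "roll": [0,0]}}

```text
time_s: 15.58
eef_pos: [523.4, 149.0, 69.5]
ee_rot: [[-0.989, 0.149, -0.002], [0.149, 0.989, 0.0], [0.002, -0.0, -1.0]]
contact_force: [0.6, -0.2, -1.6]
finger_gap: 20.8
```

Run:
```python
from h import *
w=snap('wrist','wrist10');s=sense();print(s['eef_pos'],s['ee_rot'][:,1],s['contact_force'],s['finger_gap'])
c=get_calibration('wrist')
np.set_printoptions(precision=1,suppress=True)
```

```text
[523.48632308 149.46270145  69.75421819] [ 1.47584725e-01  9.89049414e-01 -7.23775889e-05] [-0.42965021 -0.0565376  -0.86482327] 20.993764625766296
```

View pics/wrist10.png

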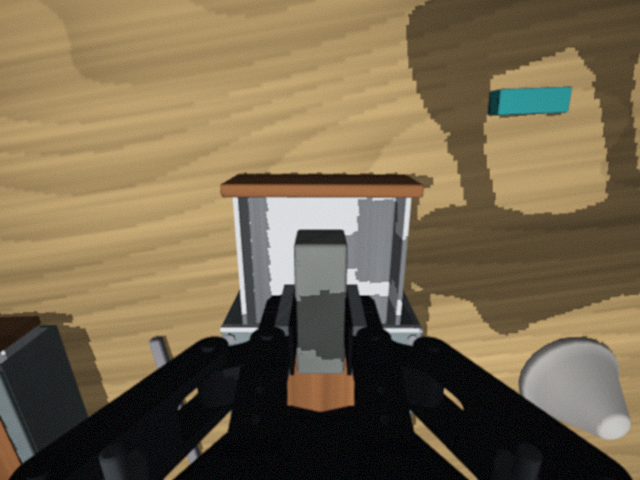

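Run:
```python
from h import *
np.set_printoptions(precision=1,suppress=True)
c=get_calibration('wrist');d=np.array([.989,-.149,0]);e=np.array([.149,.989,0])
for n,u,v,z in [('outL',222,187,50),('outR',423,187,50),('in',320,196,50),('shellL',222,327,56),('shellR',420,327,56)]:
    p=onz(c,u,v,z);print(n,p,p@d,p@e)
p=sense()['eef_pos'];print(p@d,p@e)
# stone top near corners, height from grasp: bottom = rep z+23.5
zt=p[2]+23.5+22
for u,v,z in [(294,243,zt),(347,243,zt),(298,232,zt-22),(318,372,zt)]: q=onz(c,u,v,z);print(q,q@d,q@e)
```

```text
outL [468.8 100.   50. ] 448.7051417812523 168.760842396683
outR [485.9 214.9  50. ] 448.59069144885666 284.8990240000711
in [482.4 155.2  50. ] 453.95965788767955 225.38527469959115
shellL [556.5  80.2  56. ] 538.4813538062682 162.2062339633252
shellR [575.5 206.5  56. ] 538.3649641549108 289.99314153198316
495.4580310140396 225.81807387171722
[486.5 144.1 115.3] 459.65181884634194 214.97600431791983
[489.6 165.1 115.3] 459.631653595119 236.2837578534369
[488.9 143.9  93.3] 462.07459065532754 215.1504217055507
[550.5 144.1 115.3] 522.9964066228657 224.55110625492674
```

Request:
{"name": "step_arm", "arguments": {"fingers": [0.1,0.1,0.1,0.1,0.1], "offset": [[2,0,-20],[0,0,-20],[0,0,-15],[0,0,-10],[0,0,0]], "roll": [0,0,0,0,0]}}

```text
time_s: 16.05
eef_pos: [524.0, 149.4, 2.5]
ee_rot: [[-0.989, 0.147, -0.005], [0.147, 0.989, -0.001], [0.005, -0.002, -1.0]]
contact_force: [-0.1, 0.0, -1.2]
finger_gap: 20.3
```

Request:
{"name": "step_arm", "arguments": {"fingers": [0.1,0.1,0.1,0.1,0.1], "offset": [[0,0,-6],[0,0,-4],[0,0,-4],[0,0,0],[0,0,0]], "roll": [0,0,0,0,0]}}

```text
time_s: 16.47
eef_pos: [526.1, 148.8, -8.0]
ee_rot: [[-0.989, 0.148, 0.0], [0.148, 0.989, 0.0], [-0.0, 0.0, -1.0]]
contact_force: [0.2, 0.4, -0.5]
finger_gap: 20.5
```

Run:
```python
from h import *
im=snap('scene','scene11')[:,:,::-1];w=snap('wrist','wrist11');s=sense();print(s['eef_pos'],s['contact_force'],s['finger_gap'])
a=cv2.resize(im[170:290,310:430],(480,480),interpolation=cv2.INTER_CUBIC);b=cv2.resize(w[:,:,::-1][150:360,210:430],(320,480//1))
cv2.imwrite('pics/c13.png',np.hstack([a,b]))
```

```text
[526.34352798 148.79150483  -7.71655086] [ 0.92551162 -0.29684858 -1.24286619] 20.59507304658689
```

View pics/c13.png

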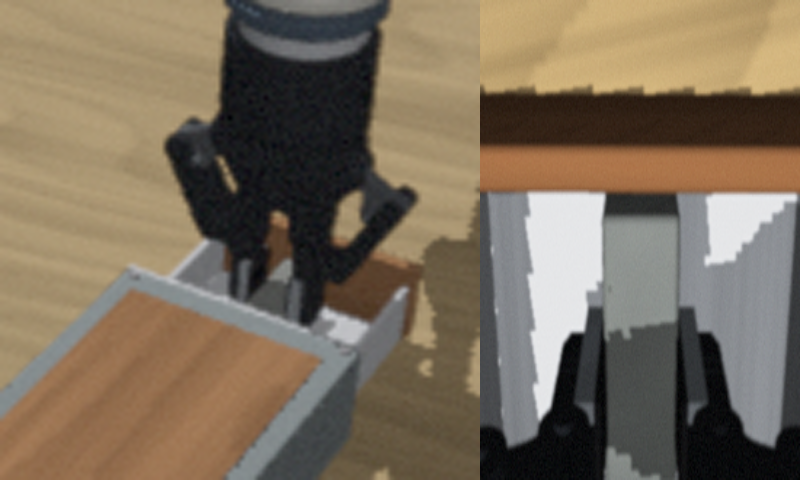

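Request:
{"name": "step_arm", "arguments": {"fingers": [0.1,0.1,0.1,0.1], "offset": [[0,0,-3],[0,0,-3],[0,0,0],[0,0,0]], "roll": [0,0,0,0]}}

```text
time_s: 16.9
eef_pos: [525.7, 148.7, -14.7]
ee_rot: [[-0.989, 0.148, -0.001], [0.148, 0.989, -0.0], [0.001, -0.0, -1.0]]
contact_force: [0.4, -0.7, -0.5]
finger_gap: 20.6
```

Request:
{"name": "step_arm", "arguments": {"fingers": [0.1,0.1,0.1], "offset": [[0,0,-1],[0,0,-1],[0,0,0]], "roll": [0,0,0]}}

```text
time_s: 17.15
eef_pos: [526.3, 148.8, -15.4]
ee_rot: [[-0.989, 0.148, 0.001], [0.148, 0.989, 0.0], [-0.001, 0.0, -1.0]]
contact_force: [-1.8, -0.7, 3.8]
finger_gap: 20.8
```

Request:
{"name": "step_arm", "arguments": {"fingers": [0.1,0.1,0.1], "offset": [[0,0,-1],[0,0,0],[0,0,0]], "roll": [0,0,0]}}

```text
time_s: 17.4
eef_pos: [526.8, 148.7, -15.5]
ee_rot: [[-0.989, 0.148, 0.002], [0.148, 0.989, 0.0], [-0.002, 0.0, -1.0]]
contact_force: [-2.4, -1.8, 7.4]
finger_gap: 20.4
```

Request:
{"name": "step_arm", "arguments": {"fingers": [0.45,0.45,0.45,0.45], "offset": [[0,0,1],[0,0,0],[0,0,0],[0,0,0]], "roll": [0,0,0,0]}}

```text
time_s: 17.73
eef_pos: [525.9, 148.8, -16.6]
ee_rot: [[-0.989, 0.148, -0.0], [0.148, 0.989, -0.0], [0.0, -0.0, -1.0]]
contact_force: [-0.5, 0.5, 0.6]
finger_gap: 38.2
```

Request:
{"name": "step_arm", "arguments": {"fingers": [0.45,0.45,0.45,0.45,0.45], "offset": [[0,0,8],[0,0,25],[0,0,35],[0,0,35],[0,0,20]], "roll": [0,0,0,0,0]}}

```text
time_s: 18.15
eef_pos: [527.2, 149.1, 111.8]
ee_rot: [[-0.989, 0.148, 0.005], [0.148, 0.989, 0.001], [-0.005, 0.002, -1.0]]
contact_force: [1.2, 0.8, 0.4]
finger_gap: 38.4
```

Request:
{"name": "step_arm", "arguments": {"fingers": [0,0,0,0,0], "offset": [[-30,4.5,0],[-30,4.5,0],[-30,4.5,0],[-25,3.7,0],[0,0,0]], "roll": [0,0,0,0,0]}}

```text
time_s: 18.57
eef_pos: [407.9, 166.7, 107.5]
ee_rot: [[-0.989, 0.146, -0.0], [0.146, 0.989, 0.001], [0.001, 0.001, -1.0]]
contact_force: [0.5, 0.2, -0.3]
finger_gap: 0.1
```

Run:
```python
from h import *
w=snap('wrist','wrist12');t=snap('scene','scene12');s=sense();print(s['eef_pos'],s['contact_force'],s['finger_gap'])
```

```text
[410.90801366 166.21189348 107.58943914] [-0.26028137 -0.52741164 -0.80115829] -0.2047025138088125
```

View pics/wrist12.png

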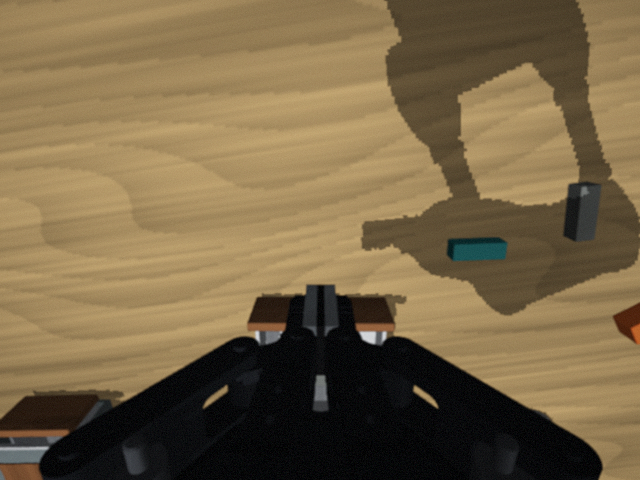

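View pics/scene12.png

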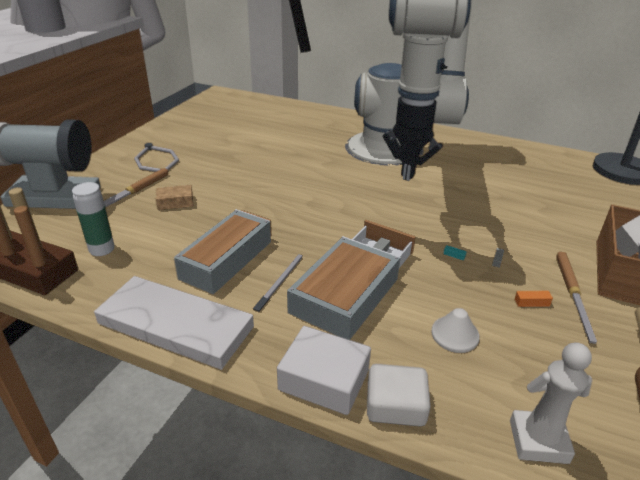

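Request:
{"name": "step_arm", "arguments": {"fingers": [0,0,0,0,0], "offset": [[0,0,-35],[0,0,-35],[0,0,-25],[0,0,-7],[0,0,0]], "roll": [0,0,0,0,0]}}

```text
time_s: 19.08
eef_pos: [410.0, 165.2, 2.5]
ee_rot: [[-0.989, 0.149, -0.005], [0.149, 0.989, -0.002], [0.004, -0.002, -1.0]]
contact_force: [-0.6, 0.3, -0.2]
finger_gap: -0.0
```

Request:
{"name": "step_arm", "arguments": {"fingers": [0,0,0,0,0], "offset": [[15,-2.3,0],[15,-2.3,0],[10,-1.5,0],[5,-0.7,0],[5,-0.7,0]], "roll": [0,0,0,0,0]}}

```text
time_s: 19.5
eef_pos: [462.8, 158.6, 6.7]
ee_rot: [[-0.989, 0.149, 0.002], [0.149, 0.989, 0.001], [-0.002, 0.001, -1.0]]
contact_force: [0.3, -1.5, -0.9]
finger_gap: -0.2
```

Request:
{"name": "step_arm", "arguments": {"fingers": [0,0,0,0,0], "offset": [[4,-0.6,0],[4,-0.6,0],[5,-0.8,0],[6,-0.9,0],[6,-0.9,0]], "roll": [0,0,0,0,0]}}

```text
time_s: 19.92
eef_pos: [486.1, 154.8, 4.9]
ee_rot: [[-0.989, 0.148, -0.001], [0.148, 0.989, 0.0], [0.001, 0.0, -1.0]]
contact_force: [-5.2, 0.9, 3.3]
finger_gap: -0.2
```

Contact made and the drawer is moving in.

Request:
{"name": "step_arm", "arguments": {"fingers": [0,0,0,0,0], "offset": [[6,-0.9,0],[6,-0.9,0],[6,-0.9,0],[6,-0.9,0],[6,-0.9,0]], "roll": [0,0,0,0,0]}}

```text
time_s: 20.33
eef_pos: [516.2, 150.1, 4.8]
ee_rot: [[-0.989, 0.148, -0.001], [0.148, 0.989, 0.0], [0.001, -0.0, -1.0]]
contact_force: [-6.4, 1.3, 5.3]
finger_gap: -0.1
```

Request:
{"name": "step_arm", "arguments": {"fingers": [0,0,0,0,0], "offset": [[6,-0.9,0],[6,-0.9,0],[5,-0.7,0],[4,-0.6,0],[4,-0.6,0]], "roll": [0,0,0,0,0]}}

```text
time_s: 20.75
eef_pos: [540.6, 146.4, 4.8]
ee_rot: [[-0.989, 0.148, -0.002], [0.148, 0.989, -0.0], [0.002, -0.0, -1.0]]
contact_force: [-7.0, -0.1, 6.3]
finger_gap: 0.0
```

Request:
{"name": "step_arm", "arguments": {"fingers": [0,0,0,0,0], "offset": [[3,-0.5,0],[3,-0.5,0],[2,-0.3,0],[0,0,0],[0,0,0]], "roll": [0,0,0,0,0]}}

```text
time_s: 21.17
eef_pos: [549.3, 145.1, 4.6]
ee_rot: [[-0.989, 0.148, -0.0], [0.148, 0.989, -0.0], [0.0, -0.0, -1.0]]
contact_force: [-4.0, 0.5, 2.3]
finger_gap: 0.1
```

Request:
{"name": "step_arm", "arguments": {"fingers": [0,0,0,0], "offset": [[2,-0.3,0],[2,-0.3,0],[0,0,0],[0,0,0]], "roll": [0,0,0,0]}}

```text
time_s: 21.5
eef_pos: [553.0, 144.5, 4.6]
ee_rot: [[-0.989, 0.148, -0.0], [0.148, 0.989, -0.0], [0.0, -0.0, -1.0]]
contact_force: [-5.4, 1.1, 3.2]
finger_gap: 0.5
```

Request:
{"name": "step_arm", "arguments": {"fingers": [0,0,0,0], "offset": [[2,-0.3,0],[2,-0.3,0],[0,0,0],[0,0,0]], "roll": [0,0,0,0]}}

```text
time_s: 21.83
eef_pos: [553.4, 144.4, 4.5]
ee_rot: [[-0.989, 0.147, -0.008], [0.147, 0.989, 0.0], [0.008, -0.001, -1.0]]
contact_force: [-19.0, 1.4, 11.0]
finger_gap: -0.1
```

Request:
{"name": "step_arm", "arguments": {"fingers": [0,0,0], "offset": [[2,-0.3,0],[0,0,0],[0,0,0]], "roll": [0,0,0]}}

```text
time_s: 22.08
eef_pos: [553.4, 144.4, 4.6]
ee_rot: [[-0.989, 0.147, -0.013], [0.147, 0.989, 0.0], [0.013, -0.002, -1.0]]
contact_force: [-27.3, 1.8, 16.0]
finger_gap: 0.1
```

Request:
{"name": "step_arm", "arguments": {"fingers": [0,0,0,0,0], "offset": [[-4,0.6,0],[-6,0.9,0],[-10,1.5,0],[-20,3,0],[-30,4.5,0]], "roll": [0,0,0,0,0]}}

```text
time_s: 22.5
eef_pos: [490.4, 153.6, 4.6]
ee_rot: [[-0.989, 0.15, 0.003], [0.15, 0.989, -0.0], [-0.003, 0.0, -1.0]]
contact_force: [-1.0, 0.6, 0.6]
finger_gap: -0.2
```

Request:
{"name": "step_arm", "arguments": {"fingers": [0,0,0,0,0], "offset": [[-30,4.5,0],[-20,3,25],[0,0,35],[0,0,35],[0,0,30]], "roll": [0,0,0,0,0]}}

```text
time_s: 22.92
eef_pos: [439.6, 161.6, 131.9]
ee_rot: [[-0.989, 0.148, 0.004], [0.148, 0.989, 0.0], [-0.004, 0.001, -1.0]]
contact_force: [-0.5, 0.4, -1.0]
finger_gap: 0.0
```

Request:
{"name": "step_arm", "arguments": {"fingers": [0,0,0,0,0], "offset": [[0,35,0],[0,35,0],[0,35,0],[0,35,0],[0,0,0]], "roll": [0,0,0,0,0]}}

```text
time_s: 23.33
eef_pos: [439.0, 306.7, 128.9]
ee_rot: [[-0.99, 0.144, 0.001], [0.144, 0.99, 0.003], [-0.001, 0.003, -1.0]]
contact_force: [0.0, 0.5, 0.0]
finger_gap: 0.1
```

Run:
```python
from h import *
im=snap('top','top13');snap('scene','scene13');s=sense();print(s['time_s'],s['eef_pos'],s['contact_force'])
```

```text
23.4333 [439.32835506 302.61103262 129.07284731] [-0.17169317 -0.6476982   0.41848466]
```

View pics/top13.png

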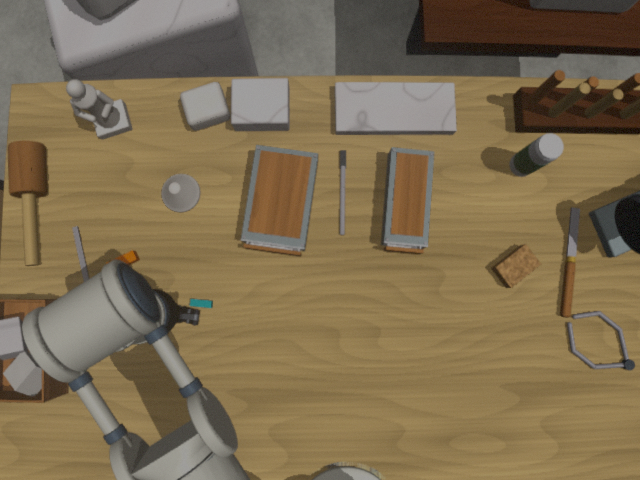

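View pics/scene13.png

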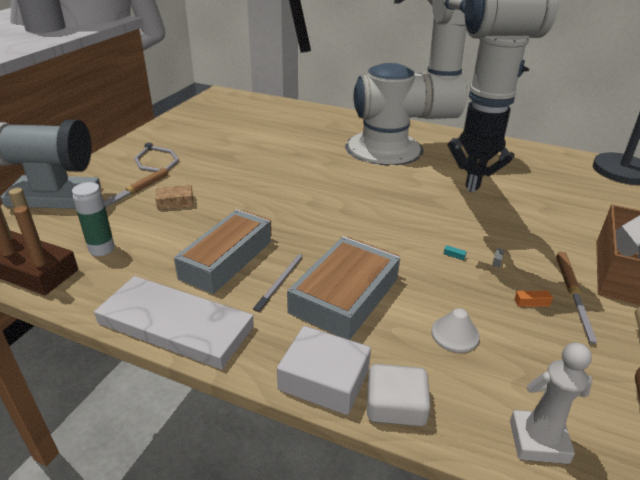

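Both drawers show shut, the cone is where it was, and the arm is clear. I'll compare the drawer front with the first picture, then hand in.

Run:
```python
from h import *
a=cv2.imread('pics/top0.png')[235:262,235:315].astype(int);b=cv2.imread('pics/top13.png')[235:262,235:315].astype(int)
print(abs(a-b).mean(),abs(a-b).max(axis=2).max())
s=sense();print(s['qvel'],s['contact_force'])
print(job_done())
```

```text
3.5228395061728395 24
[-2.09796289 -1.55906985  1.04203796 -0.33625644  0.73736544 -0.3154644 ] [-0.17169317 -0.6476982   0.41848466]
the job is handed in; nothing more can be done
None
```

I put the stone away in the wider drawer and handed the job in at about 23 s of the 72 s allowed. No verdict was given.

- **What I did:** I pressed the wide drawer's front to its stop and it sprang open. I then laid the larger grey stone flat on its floor; contact came at the predicted height with about 7 N, before I let go. Finally I pushed the drawer back to the stop at about 27 N and backed off, and it stayed shut.
- **Last checks:** In the last top picture the area around the wide drawer's front matches the start picture apart from noise. Both drawers show shut, the cone looks unmoved by eye and the arm is clear. I could not see the stone once the drawer was shut, but it lay flat just before closing.
- **What disagreed:** The true fingertips were about 28.5 mm above the reported TCP height. On the first press they passed over the drawer front and touched the shell's edge at about 15 N, without harm. I measured the offset with a light touch on the bench (about 6 N) and corrected every later height for it.
- **Small leftover:** The arm was still settling slightly when I handed in (joint speeds up to about 2 degrees/s), touching nothing.

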